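Hitch the probe arm onto its ball post

TASK

Hitch the swinging probe arm to the ball post on its stand: raise the coupler's locking lever fully, then swing the arm over the ball and, with the lever still up, press the coupler gently down until the ball is fully home in the socket, and last press the lever down flat until it is locked. The height and sideways setting of the post are only roughly known, so feel for the ball and never load it with more than 30 N. Leave the beaker and the vials alone.

Things in the scene. Friction and masses are not known exactly. Their poses are not given: they have to be found in the camera images.
- ball_stand: Block 62x70x18 on the stand's base; origin mid underside, 12 mm above the bench; x points to the arm's column (170 mm off), z up. A clamped, rigid post (neck 13 mm thick) on it carries a steel ball, 28 mm diameter. Ball centre: 103 mm above this origin and over it on average, but set up to 9 mm higher or lower and up to 4 mm to either side (block's y); neither is measured.
- coupler: Dark steel head at the free end of the arm, with a socket open below, 32 mm wide, 44 mm outside; flared lips reach 17 mm below the socket centre and catch a ball up to 8 mm off sideways. Origin at the socket centre, 170 mm from the arm's pivot; x towards the column, z out of its top. The arm is balanced and stays where left: about 6 N at the head to move it up or down, 2 N to swing it.
- socket (a point): Centre of the coupler's socket (roof 14 mm above it): the place of the ball's centre when fully home. Lever down: the lever's jaw blocks the socket. Lever up: the jaw is swung back, free. Lever pressed down with the ball home: the jaw closes under the ball; if not home, it meets the side of the ball and jams or drags the head down.
- nose_bar (a point): Middle of the black cross-bar grip on the coupler's nose: 16 mm diameter, 32 mm long, horizontal across the arm; 42 mm in front of (away from the column) and 40 mm above the socket centre, on a 10 mm stem, 24 mm above the nose. Can be pinched from above by its end faces, 32 mm apart, and turns between the fingers as the arm tilts.
- lever_bar (a point): Middle of the black cross-bar at the lever's free end: 16 mm diameter, 32 mm long, horizontal across the arm; 77 mm from the lever's hinge. Lever down: it lies behind the head, 21 mm above the top of the 18 mm wide beam, and can be pinched from above by its end faces.
- lever_hinge (a point): Hinge of the lever in the coupler, 30 mm behind (towards the column) and 12 mm above the socket centre; axis horizontal across the arm.
- boom_pivot (a point): Point on the column axis about which the arm swings and tilts, 115 mm above the bench.
- lever (a joint): Lever angle in rad: 0 down flat along the arm (locked), 1.3 fully raised; raising swings the bar up and away from the column. Stiff: it takes about 3.5 N at the bar and stays where it is left.
- boom_swing (a joint): Arm's swing about the column in rad, 0 when the arm points at the middle of the ball stand, positive anticlockwise from above; range -0.7 to 0.7.
- boom_pitch (a joint): Arm's tilt in rad, 0 level (coupler at the mean height of the ball), positive with the coupler raised; range -0.08 to 0.5. From 0.32 up the coupler passes clear over the ball with the lever up.
- beaker_mid (a point): Bystander: 100 ml beaker, 56 mm diameter, 68 mm high; point half-way up.
- amber_vial_mid (a point): Bystander: brown vial with black cap, 28 mm diameter, 53 mm high; point half-way up.
- clear_vial_mid (a point): Bystander: clear vial with white cap, 28 mm diameter, 46 mm high; point half-way up.

How it is judged:
On the way, in this order (a step that is already met when the one before it is completed fails the run):
1. the locking lever is raised (beyond 0.8 rad) (value of joint lever above 0.8 rad), for 0.1 s.
2. lever still up (beyond 0.7 rad), the coupler is pressed on the ball with over 2 N, socket within 8 mm of the stand's middle and under 113.5 mm above its underside (value of joint lever above 0.7 rad and horizontal distance between socket and ball_stand below 0.008 m and z of socket in the frame of ball_stand below 0.1135 m and contact force between coupler and ball_stand above 2 N), for 0.1 s.
At the end, for the whole second after the job is handed in: the lever is down flat (under 0.07 rad, its jaw under the ball) and the coupler sits on the ball: the socket centre is within 8 mm sideways of the ball stand's middle and 92 to 113.5 mm above the stand's underside (value of joint lever below 0.07 rad and horizontal distance between socket and ball_stand below 0.008 m and z of socket in the frame of ball_stand between 0.092 and 0.1135 m); the robot touches nothing.
It fails at once if the ball is loaded by the coupler with more than 30 N (contact force between coupler and ball_stand above 30 N).
It fails at once if the beaker is moved by more than 30 mm (distance of beaker_mid from where it was at the start of the episode above 0.03 m).
It fails at once if a vial is moved by more than 30 mm (distance of any of amber_vial_mid, clear_vial_mid from where it was at the start of the episode above 0.03 m).
It also fails if it takes over 72 s, if anything falls off the work surface, if the arm or the gripper's body presses on something with over 40 N, if the wrist force passes 120 N, or if a joint passes its speed limit or range.

ROBOT

A 6-joint arm with a two-finger parallel gripper is mounted at the origin on a cart in front of the work surface, level with it; the furniture and walls round the work are solid. World frame = base frame: x ahead of the robot, y to its left, z up, the work surface at z = 0. Lengths are in m, angles in rad, forces in N, time in s.
With the tool pointing down it reaches from about 0.375 to 0.9 m from the base axis. Payload 3.1 kg.
Tool frame: the origin (TCP) lies between the finger pads; the fingertips stand 8 mm ahead of it and the grasp point (between the pads) lies 11 mm behind it; z points along the fingers, y is the line along which they close (so a half turn about z gives the same grasp; the last joint's range is limited). The gripper opens to 87 mm and grips with 3 to 60 N. Pads are 19 mm wide; open, the fingers measure 117 mm over their backs; the gripper's body (75 mm by 190 mm) begins 51 mm behind the grasp point.
Start: joints at [-1.28, 0.527, 1.433, -0, 1.181, -0.178], TCP at [0.282, -0.558, 0.231] pointing down, gripper open.
Joint ranges: [-3.08, 3.08], [-0.75, 2.2], [0.22, 2.44], [-1.43, 4.57], [0, 2.65], [-2.85, 2.85]. Speed limits (rad/s): [2.79, 2.79, 3.14, 3.14, 3.14, 3.14].

INTERFACE

Orientations are given as a unit quaternion [x, y, z, w].
In Python, from rig import robot, vision, job gives the robot as it stands.
- The arm moves only by the shell command python3 -m handwheel 'ROWS' [OPENING] [FORCE]. ROWS is JSON, a list of rows, each a list of 4 numbers: the shift along the tool's x, y, z as a fraction of full scale, then the turn about the tool's z as a fraction of full scale. A call has 1 to 20 rows; each row is the pose to reach, as a shift and turn from the pose commanded when the call began, along the tool's axes at that moment, turning the shorter way round; what a row does not reach only later rows make up. Full scale, the value 1, is 300 mm for a shift and 2 pi rad for a turn. A row lasts 1/12 s, in which the tool goes at most 41.7 mm and 7.16 degrees, less where a joint would pass 70% of its speed; a pose out of reach is approached as far as the arm can. A call with a number of a shift or a turn outside -1 to 1 is refused whole. A call with a gripper value outside its range is refused whole. OPENING is the opening in per cent of the stroke, from 0 (shut) to 100 (fully open), set as the call begins (- or left out, the last holds). The fingers move at their own pace and stop on an object; FORCE is the grip in N (left out, the last holds). Time passes only in rows, so rows that repeat a pose let the fingers close. It gives the time, the measured TCP pose, the force, the opening and the grip force at its end, in the units of the state.
- robot.get_obs(): the state, without advancing time (a new reading comes with each control period).
- vision.camera(name): name is "side" or "top" or "wrist"; returns a dict with "frame" (384x512x3 uint8, red, green, blue), "K" (3x3 intrinsics, pixels), "cam_to_world" (4x4, takes a point from camera to world coordinates); the wrist camera has in their place "hand_eye" (4x4, takes a point from camera to tool coordinates, whose origin is the TCP and whose axes are the flange's). Camera axes: x right, y down, z forward; pixel columns grow to the right and rows downward; lengths in m; the calibration is good to about 2 mm. A picture is of the moment at which its call begins: read the wrist's pose just before it. There is no depth.
- job.hand_in(): hands the job in; it is judged then, once.
Trained networks look in the newest picture that a camera, given by its name, has taken for a name from the list of things; names that differ only in an ending like _2 or _b are one class to them, and where a whole thing is asked for, a point or a joint stands for the part that bears it (a point fixed in the world has none). Each returns a list of dicts, best first, with "conf" (0 to 1); they miss things now and then, are a little off and sometimes report something else, mostly with a low value. They report only what shows in the picture. A call takes as long as a camera call.
- vision.look_for(camera, label): "point" ([row, column] in pixels, amid what is visible of it).
- vision.outline_of(camera, label): "mask" (384x512 bool, what is visible of it) and "point" ([row, column] in pixels, amid what is visible of it).
The state is a dict: "time": time; "q": joint angles; "joint_velocities": joint speeds; "joint_torque": joint torques, N m; "position": TCP position; "tool_rot": TCP orientation; "ft_force": force on the tool from outside, world axes, zero at the start; "moment": the same for the moment, N m; "grip_width": finger opening in m; "grip_force": force on a finger pad.
Only numpy, scipy, OpenCV 4.12 (cv2) and the standard library are available. Lean on these libraries where they do the work, as an engineer would, in place of code of your own. Each camera call takes 0.05 s, during which the arm holds its last target. There are 200 camera calls.

## Working session

There is one attempt and no reset: what is moved stays moved. The work goes in short steps, Python scripts to look and compute and a shell command to move; the robot and the scene stay as the last step left them, time stands still between calls to the robot, and variables do not carry over. Pictures are saved under pics/ and viewed, at most 10 in all, crops included, and the job is handed in when it is done.

```bash
ls; mkdir -p pics; cat > h.py <<'E'
import numpy as np, cv2
from rig import robot, vision, job
from scipy.spatial.transform import Rotation as R
def cam(n):
    o=robot.get_obs(); c=vision.camera(n)
    if 'cam_to_world' in c: T=np.array(c['cam_to_world'])
    else:
        W=np.eye(4); W[:3,:3]=R.from_quat(o['tool_rot']).as_matrix(); W[:3,3]=o['position']; T=W@np.array(c['hand_eye'])
    return c['frame'],np.array(c['K']),T
def ray(K,T,p):
    d=T[:3,:3]@np.linalg.inv(K)@[p[1],p[0],1]; return T[:3,3],d/np.linalg.norm(d)
def atz(K,T,p,z):
    o,d=ray(K,T,p); return o+d*(z-o[2])/d[2]
def tri(*a):
    A=0;b=0
    for o,d in a:
        M=np.eye(3)-np.outer(d,d); A=A+M; b=b+M@o
    X=np.linalg.solve(A,b); return X,[np.linalg.norm((np.eye(3)-np.outer(d,d))@(X-o)) for o,d in a]
def proj(K,T,X):
    c=T[:3,:3].T@(np.array(X)-T[:3,3]); u=K@c/c[2]; return u[[1,0]]
E
python3 - <<'E'
from h import *
np.set_printoptions(precision=4,suppress=True)
o=robot.get_obs();print(o['time'],o['position'],R.from_quat(o['tool_rot']).as_matrix(),o['ft_force'])
C={}
for n in('side','top'):
    C[n]=cam(n); cv2.imwrite(f'pics/{n}0.png',C[n][0][:,:,::-1]); print(n,C[n][2][:3,3])
for l in ['ball_stand','coupler','nose_bar','lever_bar','lever_hinge','boom_pivot','beaker_mid','amber_vial_mid','clear_vial_mid']:
    P={}
    for n in C:
        r=vision.look_for(n,l)
        if r: P[n]=r[0]; print(l,n,np.round(r[0]['point']),round(r[0]['conf'],2))
    if len(P)==2: print('   ',*tri(*[ray(*C[n][1:],P[n]['point']) for n in P]))
E
```

```text
pics
0.0 [ 0.2822 -0.5568  0.2296] [[ 0.8921  0.4518 -0.0006]
 [ 0.4518 -0.8921  0.0021]
 [ 0.0004 -0.0021 -1.    ]] [-0.9319  0.4124  0.1753]
side [0.2432 0.7071 0.7661]
top [0.397  0.0219 1.1115]
ball_stand side [225. 247.] 0.75
ball_stand top [199. 254.] 0.58
    [0.5298 0.0438 0.0341] [np.float64(0.0014018964762163716), np.float64(0.0014018964762163046)]
coupler side [171. 241.] 0.71
coupler top [177. 263.] 0.71
    [0.5615 0.0167 0.1815] [np.float64(0.0034976350608651257), np.float64(0.0034976350608651244)]
nose_bar side [168. 238.] 0.57
nose_bar top [180. 268.] 0.82
    [0.5618 0.0074 0.1816] [np.float64(0.005933675417810452), np.float64(0.005933675417810261)]
lever_bar side [174. 204.] 0.67
lever_bar top [148. 259.] 0.79
    [0.6495 0.0283 0.1525] [np.float64(0.002432528044126279), np.float64(0.0024325280441264323)]
lever_hinge side [172. 201.] 0.48
boom_pivot side [176. 216.] 0.8
boom_pivot top [160. 260.] 0.8
    [0.6167 0.0269 0.1551] [np.float64(0.002779640706422551), np.float64(0.0027796407064225774)]
beaker_mid side [177. 302.] 0.67
beaker_mid top [219. 334.] 0.57
    [ 0.4617 -0.1814  0.046 ] [np.float64(0.008419978850727785), np.float64(0.008419978850727674)]
amber_vial_mid side [308. 280.] 0.55
amber_vial_mid top [256. 187.] 0.44
    [0.3709 0.235  0.0183] [np.float64(0.0046921824172351774), np.float64(0.004692182417235093)]
clear_vial_mid side [326. 250.] 0.67
clear_vial_mid top [178. 265.] 0.56
    [ 0.6196 -0.0019 -0.5362] [np.float64(0.07013316409909001), np.float64(0.07013316409908998)]
```

View pics/side0.png

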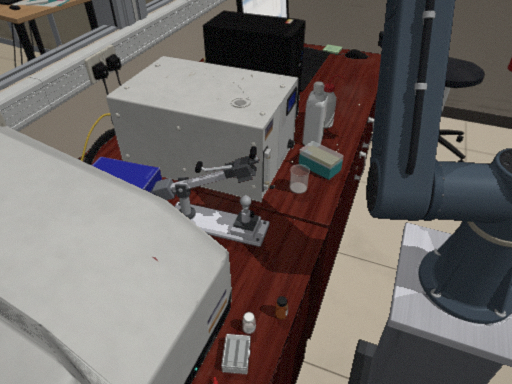

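View pics/top0.png

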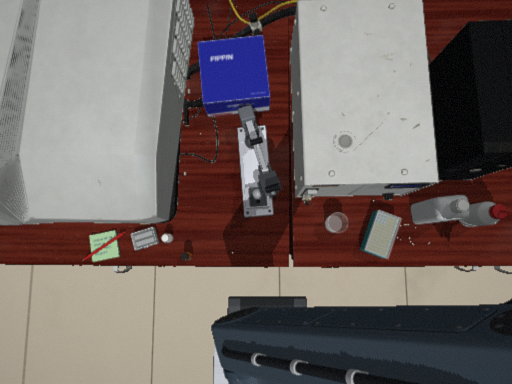

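```bash
python3 - <<'E'
from h import *
np.set_printoptions(precision=4,suppress=True)
C={n:cam(n) for n in('side','top')}
a=C['side'][0][135:255,140:290]; b=C['top'][0][90:225,190:310]
a=cv2.resize(a,None,fx=3.3,fy=3.3,interpolation=2); b=cv2.resize(b,(int(120*2.5),int(135*2.5)),interpolation=2)
im=np.zeros((400,800,3),np.uint8); im[:a.shape[0],:a.shape[1]]=a; im[:b.shape[0],497:497+b.shape[1]]=b
cv2.imwrite('pics/crop0.png',im[:,:,::-1])
print(C['top'][1],C['side'][1])
t=C['top'][1:]
for nm,p,z in [('ball top',(194,256),.118),('base corners',(215,249),.012),('',(215,272),.012),('',(125,240),.012),('',(125,264),.012),('Lcab corner',(218,178),.3),('Rcab',(190,292),.3),('beaker',(222,336),.06)]: print(nm,atz(*t,p,z))
for l in ['ball_stand']:
  for n in C:
    for r in vision.outline_of(n,l)[:2]: 
        ys,xs=np.where(r['mask']); print(l,n,r['conf'],r['point'],ys.min(),ys.max(),xs.min(),xs.max(),len(ys))
E
```

```text
[[379.7675   0.     253.6148]
 [  0.     379.7675 190.6955]
 [  0.       0.       1.    ]] [[398.4246   0.     252.3074]
 [  0.     398.4246 192.6593]
 [  0.       0.       1.    ]]
ball top [0.531  0.0364 0.118 ]
base corners [0.4839 0.0584 0.012 ]
 [ 0.4837 -0.0082  0.012 ]
 [0.7546 0.0853 0.012 ]
 [0.7539 0.0133 0.012 ]
Lcab corner [0.4553 0.2013 0.3   ]
Rcab [ 0.5147 -0.0439  0.3   ]
beaker [ 0.4599 -0.1827  0.06  ]
ball_stand side 0.77 [223.4, 247.9] 195 238 231 259 737
ball_stand top 0.66 [199.1, 257.3] 186 208 245 273 443
```

View pics/crop0.png

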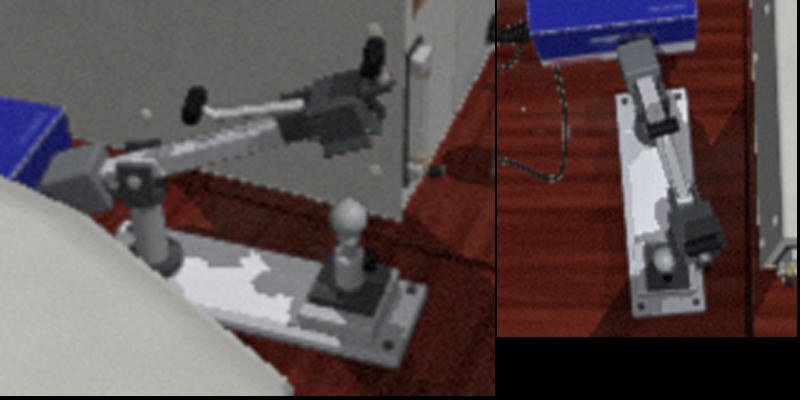

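```bash
python3 - <<'E'
from h import *
np.set_printoptions(precision=4,suppress=True)
C={n:cam(n) for n in('side','top')}
for nm,s,t in [('ball',(200,246),(194.8,257.2)),('nose',(152.3,253.3),(187.5,272.2)),('lev',(166.8,199),(140.8,256)),('Rcab corner near top',(103,270),(193,303)),('Lcab',(270,228),(220,165))]:
    print(nm,*tri(ray(*C['side'][1:],s),ray(*C['top'][1:],t)))
# block at z~.03 from top; base plate axis
t=C['top'][1:]
for p in [(90+285/2.5,190+(632-497)/2.5),(90+285/2.5,190+(690-497)/2.5)]: print('blk',atz(*t,p,.030))
q=lambda r,c:(90+r/2.5,190+(c-497)/2.5)
for p in [q(314,634),q(312,704),q(90,686),q(95,616)]: print('plate',atz(*t,p,.012))
E
```

```text
ball [0.5336 0.0344 0.1099] [np.float64(0.0038110175151343877), np.float64(0.003811017515134418)]
nose [ 0.532  -0.0031  0.2294] [np.float64(0.0009223078622305308), np.float64(0.0009223078622301802)]
lev [0.6598 0.0354 0.178 ] [np.float64(0.0010526079823966778), np.float64(0.0010526079823966405)]
Rcab corner near top [ 0.5096 -0.0624  0.3311] [np.float64(0.006004580387286957), np.float64(0.006004580387287143)]
Lcab [0.468  0.2712 0.1449] [np.float64(0.006794975563447077), np.float64(0.006794975563447014)]
blk [0.5141 0.0721 0.03  ]
blk [0.5138 0.0057 0.03  ]
plate [0.4822 0.0706 0.012 ]
plate [ 0.4842 -0.0105  0.012 ]
plate [0.7507 0.0085 0.012 ]
plate [0.7453 0.0925 0.012 ]
```

```bash
python3 - <<'E'
from h import *
np.set_printoptions(precision=4,suppress=True)
C={n:cam(n) for n in('side','top')}
s=C['side'][1:];t=C['top'][1:]
for p in [(201,262),(193.8,230),(186,197.6)]: print('foot',atz(*s,p,0),atz(*s,p,.01))
for p in [(120,291),(200,291),(0,297),(190,295),(195,303)]: print('top',atz(*t,p,.0),atz(*t,p,.33))
im=C['top'][0][:200,270:320]; b=C['side'][0][60:215,225:310]
c=np.zeros((560,800,3),np.uint8); a=cv2.resize(im,None,fx=2.8,fy=2.8,interpolation=2);b=cv2.resize(b,None,fx=3.6,fy=3.6,interpolation=2)
c[:a.shape[0],:a.shape[1]]=a; c[:558,300:300+b.shape[1]]=b
cv2.imwrite('pics/crop1.png',c[:,:,::-1])
E
```

```text
foot [ 0.5423 -0.0907  0.    ] [ 0.5384 -0.0802  0.01  ]
foot [ 0.6409 -0.0851  0.    ] [ 0.6357 -0.0748  0.01  ]
foot [ 0.7462 -0.0814  0.    ] [ 0.7396 -0.0711  0.01  ]
top [ 0.7727 -0.0688  0.    ] [ 0.6612 -0.0419  0.33  ]
top [ 0.5285 -0.0648  0.    ] [ 0.4895 -0.0391  0.33  ]
top [ 1.1685 -0.0943  0.    ] [ 0.9395 -0.0598  0.33  ]
top [ 0.5582 -0.077   0.    ] [ 0.5103 -0.0477  0.33  ]
top [ 0.5432 -0.1003  0.    ] [ 0.4998 -0.064   0.33  ]
```

View pics/crop1.png

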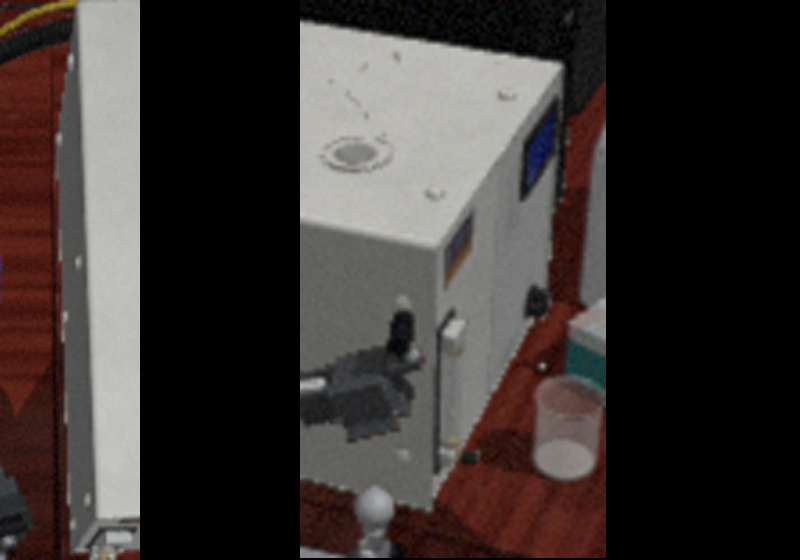

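```bash
cat >> h.py <<'E'
def to(X,ydir=None):
    "row fractions from the present pose to TCP X, tool y along ydir (world heading, deg)"
    o=robot.get_obs(); M=R.from_quat(o['tool_rot']).as_matrix()
    d=M.T@(np.array(X)-o['position'])/.3; t=0
    if ydir is not None:
        a=np.degrees(np.arctan2(M[1,1],M[0,1])); t=-(((ydir-a)+90)%180-90)/360
    print('rows',np.round([*d,t],4),'pos',np.round(o['position'],4),'F',np.round(o['ft_force'],1),'t',o['time'],'w',round(o['grip_width'],4))
E
python3 - <<'E'
from h import *
to([.282,-.557,.38],-73.65); to([.645,.03,.34],-73.65)
print(R.from_matrix(tri and np.eye(3)).as_quat())
C={n:cam(n) for n in('side','top')}
print(tri(ray(*C['side'][1:],(128,263)),ray(*C['top'][1:],(185,304))))
E
```

```text
rows [-4.000e-04 -2.200e-03 -4.982e-01  2.920e-02] pos [ 0.2824 -0.5575  0.2305] F [ 1.2 -0.3 -0.8] t 1.4 w 0.087
rows [ 1.9631 -1.2011 -0.3648  0.0292] pos [ 0.2824 -0.5575  0.2305] F [ 1.2 -0.3 -0.8] t 1.4 w 0.087
[0. 0. 0. 1.]
(array([ 0.53462785, -0.07468358,  0.25356721]), [np.float64(0.0018543769120962772), np.float64(0.0018543769120962213)])
```

```bash
python3 -m handwheel '[[0,0,-0.25,0],[0,0,-0.5,0],[0,0,-0.5,0],[1,-0.62,-0.5,0],[1,-0.62,-0.5,0],[1,-0.62,-0.5,0],[1,-0.62,-0.5,0],[1,-0.62,-0.5,0],[1,-0.62,-0.5,0],[1,-0.62,-0.5,0],[1,-0.62,-0.5,0],[1,-0.62,-0.5,0]]' 100 20; python3 -c "
from h import *
to([.635,.028,.34],-73.65)"
```

```text
time: 2.5
position: [0.4676, -0.2519, 0.3812]
tool_rot: [0.972, 0.234, 0.001, -0.001]
ft_force: [-0.2, -0.2, -0.3]
grip_width: 0.0867
grip_force: 0.0
rows [ 0.921  -0.5771  0.1398  0.0297] pos [ 0.4676 -0.2519  0.3812] F [-0.2 -0.2 -0.3] t 2.5 w 0.0867
```

```bash
python3 -m handwheel '[[0.92,-0.577,0,0.03],[0.92,-0.577,0,0.03],[0.92,-0.577,0,0.03],[0.92,-0.577,0,0.03],[0.92,-0.577,0,0.03],[0.92,-0.577,0,0.03],[0.92,-0.577,0,0.03],[0.92,-0.577,0.14,0.03],[0.92,-0.577,0.14,0.03],[0.92,-0.577,0.14,0.03]]'; python3 - <<'E'
from h import *
np.set_printoptions(precision=4,suppress=True)
to([.66,.035,.2],-73.65)
w=cam('wrist'); cv2.imwrite('pics/w1.png',w[0][:,:,::-1])
for l in ['lever_bar','nose_bar','coupler','ball_stand']:
    for r in vision.look_for('wrist',l)[:2]: print(l,r['point'],r['conf'],atz(*w[1:],r['point'],.178 if l[0]=='l' else .229))
for X in [(.66,.0354,.178),(.532,-.003,.229),(.533,.034,.11)]: print(proj(*w[1:],X))
np.savez('w1.npz',K=w[1],T=w[2])
E
```

```text
time: 3.33
position: [0.6325, 0.0257, 0.3342]
tool_rot: [0.99, 0.142, -0.004, -0.001]
ft_force: [0.4, -0.6, -0.6]
grip_width: 0.0872
grip_force: 0.0
rows [ 0.1001 -0.0026  0.4467 -0.0002] pos [0.6325 0.0257 0.3342] F [ 0.4 -0.6 -0.6] t 3.3333 w 0.0872
lever_bar [175.4, 252.5] 0.67 [0.6342 0.0278 0.178 ]
lever_bar [231.7, 250.7] 0.31 [0.5662 0.0103 0.178 ]
nose_bar [226.6, 250.5] 0.86 [0.5942 0.018  0.229 ]
coupler [227.0, 252.4] 0.55 [0.5943 0.016  0.229 ]
ball_stand [206.7, 226.7] 0.58 [0.608  0.0465 0.229 ]
[151.9931 252.4675]
[282.9032 253.1583]
[227.9284 229.5688]
```

View pics/w1.png

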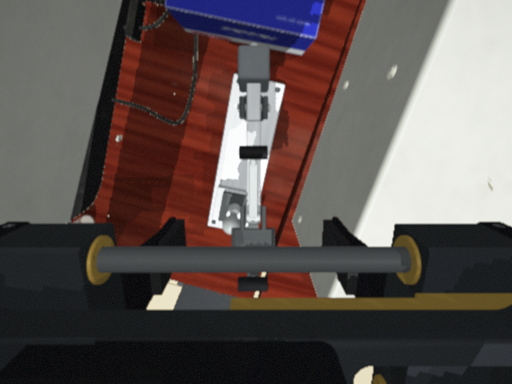

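```bash
python3 - <<'E'
from h import *
np.set_printoptions(precision=4,suppress=True)
w=np.load('w1.npz');K,T=w['K'],w['T']
for p in [(20,443),(100,403),(200,352)]: print(atz(K,T,p,.254))
for p in [(100,324),(200,297)]: print('foot',atz(K,T,p,0.))
for p in [(213,235)]: print('ball',atz(K,T,p,.12), tri(ray(K,T,p),))if 0 else print('ball',atz(K,T,p,.115))
to([.66,.0355,.172],-73.65)
E
```

```text
[ 0.8051 -0.0705  0.254 ]
[ 0.7447 -0.0661  0.254 ]
[ 0.6546 -0.0585  0.254 ]
foot [ 0.7523 -0.0615  0.    ]
foot [ 0.5726 -0.075   0.    ]
ball [0.5599 0.0327 0.115 ]
rows [ 0.0948 -0.0231  0.5607 -0.0012] pos [0.6342 0.0212 0.3402] F [ 0.7  0.4 -0.1] t 3.5833 w 0.0867
```

```bash
python3 - <<'E'
from h import *
to([.532,-.003,.34],-73.65)
to([.532,-.003,.222],-73.65)
E
```

```text
rows [-3.496e-01 -1.600e-02 -1.000e-04 -1.200e-03] pos [0.6342 0.0212 0.3402] F [ 0.7  0.4 -0.1] t 3.5833 w 0.0867
rows [-0.3503 -0.0166  0.3932 -0.0012] pos [0.6342 0.0212 0.3402] F [ 0.7  0.4 -0.1] t 3.5833 w 0.0867
```

```bash
python3 -m handwheel '[[-0.35,-0.016,0,0],[-0.35,-0.016,0,0],[-0.35,-0.016,0,0],[-0.35,-0.016,0.1,0],[-0.35,-0.016,0.2,0],[-0.35,-0.016,0.3,0],[-0.35,-0.016,0.39,0],[-0.35,-0.016,0.39,0],[-0.35,-0.016,0.39,0]]'; python3 -m handwheel '[[0,0,0,0],[0,0,0,0],[0,0,0,0],[0,0,0,0],[0,0,0,0],[0,0,0,0]]' 10 20; python3 - <<'E'
from h import *
s=cam('side'); b=cam('top')
a=cv2.resize(s[0][110:250,150:310],None,fx=2.5,fy=2.5,interpolation=2);b=cv2.resize(b[0][80:220,190:330],None,fx=2.5,fy=2.5,interpolation=2)
cv2.imwrite('pics/g1.png',np.hstack([a,b])[:,:,::-1])
E
```

```text
time: 4.33
position: [0.5314, -0.0024, 0.2219]
tool_rot: [0.99, 0.139, -0.001, -0.0]
ft_force: [0.3, 0.7, 0.6]
grip_width: 0.087
grip_force: 0.0
time: 4.83
position: [0.532, -0.0013, 0.2221]
tool_rot: [0.99, 0.14, 0.0, 0.0]
ft_force: [-0.7, -0.1, 0.0]
grip_width: 0.0551
grip_force: 0.0
```

View pics/g1.png

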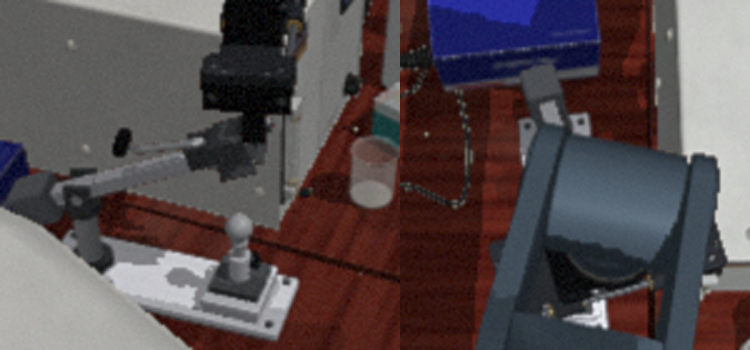

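```bash
python3 -m handwheel '[[0,0,0,0],[0,0,0,0],[0,0,0,0],[0,0,0,0],[0,0,0,0],[0,0,0,0]]' 10 20; python3 - <<'E'
from h import *
o=robot.get_obs()['position']
for h,p in [(196.3,.45),(191,.45),(186,.45),(181,.45),(175.8,.45)]:
    r=.212*np.cos(p)-.04*np.sin(p); z=.115+.212*np.sin(p)+.04*np.cos(p)-.011+.004
    to([.7025+r*np.cos(np.radians(h)),.047+r*np.sin(np.radians(h)),z],h+90)
E
```

```text
time: 5.43
position: [0.5318, -0.0016, 0.2215]
tool_rot: [0.99, 0.14, -0.0, 0.0]
ft_force: [-0.2, -0.6, -0.2]
grip_width: 0.0314
grip_force: 20.0
rows [ 0.0133  0.0043 -0.049  -0.0007] pos [ 0.5318 -0.0016  0.2215] F [-0.2 -0.6 -0.2] t 5.4333 w 0.0314
rows [ 0.0155 -0.0492 -0.049   0.0141] pos [ 0.5318 -0.0016  0.2215] F [-0.2 -0.6 -0.2] t 5.4333 w 0.0314
rows [ 0.0222 -0.0992 -0.0491  0.0279] pos [ 0.5318 -0.0016  0.2215] F [-0.2 -0.6 -0.2] t 5.4333 w 0.0314
rows [ 0.0331 -0.1484 -0.0491  0.0418] pos [ 0.5318 -0.0016  0.2215] F [-0.2 -0.6 -0.2] t 5.4333 w 0.0314
rows [ 0.0491 -0.1984 -0.0491  0.0563] pos [ 0.5318 -0.0016  0.2215] F [-0.2 -0.6 -0.2] t 5.4333 w 0.0314
```

```bash
python3 -m handwheel '[[0.006,0,-0.025,0],[0.013,0,-0.049,0],[0.014,-0.025,-0.049,0.007],[0.0155,-0.05,-0.049,0.014],[0.018,-0.075,-0.049,0.021],[0.022,-0.1,-0.049,0.028],[0.027,-0.125,-0.049,0.035],[0.033,-0.15,-0.049,0.042],[0.041,-0.175,-0.049,0.049],[0.049,-0.2,-0.049,0.056],[0.049,-0.2,-0.049,0.056]]'; python3 -c "
from h import *
o=robot.get_obs();print(o['moment'],o['position'])
p=np.array(o['position']);p[2]+=.011;d=p-[.7025,.047,.115];print(np.linalg.norm(d),np.degrees(np.arctan2(d[1],d[0])),np.arctan2(d[2],np.hypot(*d[:2]))-.1865)"
```

```text
time: 6.35
position: [0.5337, 0.0609, 0.2361]
tool_rot: [0.999, -0.036, 0.005, 0.0]
ft_force: [8.3, -0.0, -9.4]
grip_width: 0.032
grip_force: 20.0
[-0.07129261 -1.52924935 -0.19247115] [0.53372135 0.06088617 0.23609584]
0.2147751604376417 175.29661515092363 0.4759398068398185
```

```bash
python3 -m handwheel '[[0,0,0,0],[0,0,0,0],[0,0,0,0],[0,0,-0.03,0],[0,0,-0.15,0],[0,0,-0.3,0],[0,0,-0.35,0],[0.2,0,-0.35,0],[0.35,0,-0.35,0],[0.35,0,-0.35,0],[0.35,0,-0.35,0],[0.35,0,-0.35,0]]' 100; python3 - <<'E'
from h import *
np.set_printoptions(precision=4,suppress=True)
to([.6627,.0503,.175],-94.7)
w=cam('wrist'); cv2.imwrite('pics/w2.png',w[0][:,:,::-1])
for l in ['lever_bar','nose_bar','coupler','ball_stand']:
    for r in vision.look_for('wrist',l)[:2]: print(l,r['point'],r['conf'])
print(proj(*w[1:],(.6627,.0503,.181)),proj(*w[1:],(.5325,.0609,.245)),proj(*w[1:],(.533,.034,.115)))
np.savez('w1.npz',K=w[1],T=w[2])
E
```

```text
time: 7.35
position: [0.6342, 0.0526, 0.3412]
tool_rot: [0.999, -0.036, -0.001, -0.0]
ft_force: [-0.0, -0.0, -0.1]
grip_width: 0.0862
grip_force: 0.0
rows [0.0959 0.0009 0.554  0.0016] pos [0.6342 0.0526 0.3412] F [-0.  -0.  -0.1] t 7.35 w 0.0862
lever_bar [173.0, 251.5] 0.98
nose_bar [229.8, 250.4] 0.89
coupler [228.2, 249.5] 0.9
coupler [159.2, 250.9] 0.75
ball_stand [208.5, 275.7] 0.77
[152.8933 253.4027] [287.0027 252.2305] [232.5657 270.4333]
```

View pics/w2.png

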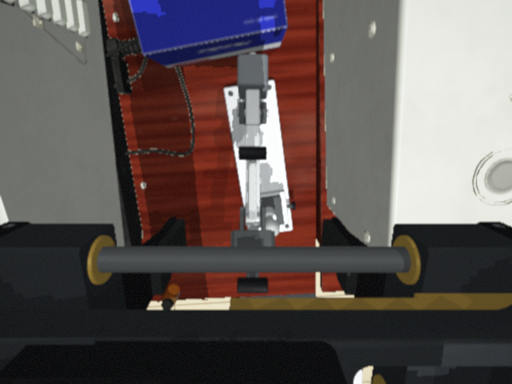

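```bash
python3 - <<'E'
from h import *
np.set_printoptions(precision=4,suppress=True)
w=np.load('w1.npz');K,T=w['K'],w['T']
print(T[:3,3],atz(K,T,(150,395),.254),atz(K,T,(150,325),0),atz(K,T,(150,115),.254),atz(K,T,(150,130),.0))
E
```

```text
[0.707  0.0476 0.4949] [ 0.6667 -0.0733  0.254 ] [ 0.6332 -0.0761  0.    ] [0.6841 0.1694 0.254 ] [0.658  0.2711 0.    ]
```

```bash
python3 -m handwheel '[[0.096,0,0,0],[0.096,0,0.12,0],[0.096,0,0.24,0],[0.096,0,0.36,0],[0.096,0,0.46,0],[0.096,0,0.53,0],[0.096,0,0.554,0],[0.096,0,0.554,0],[0.096,0,0.554,0]]' 60; python3 -m handwheel '[[0,0,0,0],[0,0,0,0],[0,0,0,0],[0,0,0,0],[0,0,0,0],[0,0,0,0],[0,0,0,0],[0,0,0,0]]' 10 25; python3 - <<'E'
from h import *
np.set_printoptions(precision=4,suppress=True)
o=robot.get_obs(); print(o['position'])
p0=.45; h=np.radians(175.3)
b0=np.array([.0646,.0418]); H=np.array([.140,.012]); v=b0-H; v*=.077/np.linalg.norm(v)
def W(l):
    r=l[0]*np.cos(p0)-l[1]*np.sin(p0); z=l[0]*np.sin(p0)+l[1]*np.cos(p0); return np.array([.7025+r*np.cos(h),.047+r*np.sin(h),.115+z])
M=R.from_quat(o['tool_rot']).as_matrix(); B0=W(H+v); print(B0)
for a in np.arange(.1,1.36,.1):
    c,s=np.cos(a),np.sin(a); u=np.array([c*v[0]+s*v[1],-s*v[0]+c*v[1]]); print(round(a,1),np.round(M.T@(W(H+u)-B0)/.3,3))
E
```

```text
time: 8.35
position: [0.6633, 0.0508, 0.1762]
tool_rot: [0.999, -0.036, 0.001, 0.0]
ft_force: [-1.0, -0.3, 0.5]
grip_width: 0.0528
grip_force: 0.0
time: 9.02
position: [0.6633, 0.0515, 0.1757]
tool_rot: [0.999, -0.036, 0.001, -0.001]
ft_force: [1.2, 3.2, 3.0]
grip_width: 0.0316
grip_force: 25.0
[0.6633 0.0515 0.1757]
[0.6586 0.0506 0.181 ]
0.1 [ 0.001 -0.    -0.026]
0.2 [-0.001 -0.    -0.051]
0.3 [-0.006 -0.    -0.076]
0.4 [-0.013 -0.    -0.101]
0.5 [-0.022 -0.    -0.125]
0.6 [-0.034 -0.001 -0.148]
0.7 [-0.048 -0.001 -0.169]
0.8 [-0.064 -0.001 -0.189]
0.9 [-0.082 -0.001 -0.208]
1.0 [-0.101 -0.001 -0.224]
1.1 [-0.123 -0.002 -0.239]
1.2 [-0.145 -0.002 -0.251]
1.3 [-0.169 -0.002 -0.261]
```

```bash
python3 -m handwheel '[[0.001,0,-0.026,0],[-0.001,0,-0.051,0],[-0.006,0,-0.076,0],[-0.013,0,-0.101,0],[-0.022,0,-0.125,0],[-0.034,0,-0.148,0],[-0.034,0,-0.148,0]]'; python3 -c "
from h import *
o=robot.get_obs();print(o['position'],o['grip_width'],o['ft_force'],o['moment'])"
```

```text
time: 9.6
position: [0.653, 0.052, 0.2195]
tool_rot: [0.999, -0.036, 0.001, -0.0]
ft_force: [1.8, 3.6, 0.4]
grip_width: 0.0316
grip_force: 25.0
[0.65296665 0.05201587 0.21945685] 0.03159442163236157 [1.82069219 3.59395363 0.39716475] [ 0.63139095 -0.46529029 -0.0128933 ]
```

```bash
python3 -m handwheel '[[-0.014,0,-0.021,0],[-0.03,0,-0.041,0],[-0.048,0,-0.06,0],[-0.067,0,-0.076,0],[-0.089,0,-0.091,0],[-0.111,0,-0.103,0],[-0.135,0,-0.113,0],[-0.145,0,-0.116,0],[-0.145,0,-0.116,0]]'; python3 -m handwheel '[[0,0,0,0],[0,0,0,0],[0,0,0,0],[0,0,0,0],[0,0,-0.1,0],[0,0,-0.23,0],[0,0,-0.23,0],[0,0,-0.23,0]]' 60;python3 - <<'E'
from h import *
np.set_printoptions(precision=4,suppress=True)
o=robot.get_obs();print(o['position'],o['ft_force'])
w=cam('wrist'); s=cam('side')
np.savez('w1.npz',K=w[1],T=w[2])
for l in ['lever_bar','nose_bar','coupler','ball_stand']:
    for n in('wrist','side'):
      for r in vision.look_for(n,l)[:1]: print(l,n,r['point'],r['conf'])
a=cv2.resize(s[0][110:250,150:310],(400,350),interpolation=2);b=cv2.resize(w[0],(400,300))
im=np.zeros((350,800,3),np.uint8);im[:,:400]=a;im[:300,400:]=b
cv2.imwrite('pics/w3.png',im[:,:,::-1])
E
```

```text
time: 10.35
position: [0.6126, 0.0544, 0.2542]
tool_rot: [0.999, -0.036, 0.005, -0.0]
ft_force: [9.2, 3.0, -4.8]
grip_width: 0.0316
grip_force: 25.0
time: 11.02
position: [0.6104, 0.0541, 0.3262]
tool_rot: [0.999, -0.036, 0.003, 0.001]
ft_force: [-0.4, -0.7, 0.1]
grip_width: 0.052
grip_force: 0.0
[0.6104 0.0541 0.3262] [-0.4099 -0.7104  0.0614]
lever_bar wrist [190.3, 250.0] 0.65
lever_bar side [158.8, 212.3] 0.7
nose_bar wrist [221.9, 248.6] 0.72
nose_bar side [177.1, 229.5] 0.68
coupler wrist [223.2, 249.3] 0.71
coupler side [175.4, 228.4] 0.81
ball_stand wrist [202.4, 278.9] 0.67
ball_stand side [226.4, 248.7] 0.62
```

View pics/w3.png

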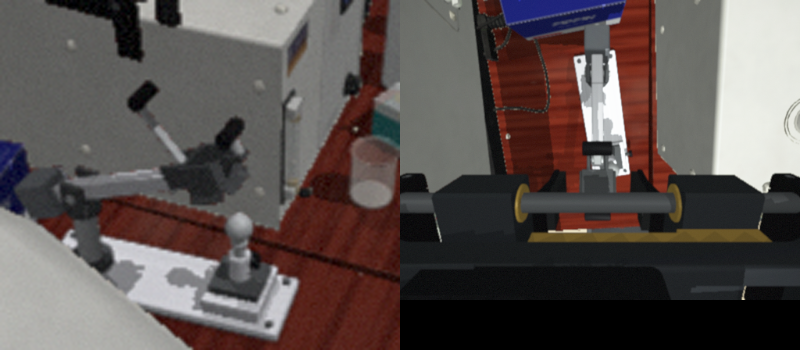

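```bash
python3 - <<'E'
from h import *
np.set_printoptions(precision=4,suppress=True)
s=cam('side')
def loc(l,hh,a,p):
    r=l*np.cos(p)-hh*np.sin(p); return (.7025+r*np.cos(a),.047+r*np.sin(a),.115+l*np.sin(p)+hh*np.cos(p))
for p in (.3,.35,.4,.45,.5):
    a=np.radians(175.3); print(p,proj(*s[1:],loc(.212,.04,a,p)),proj(*s[1:],loc(.142,.089,a,p)), loc(.212,.04,a,p))
print('obs nose',110+132/2.5,150+230/2.5,'lever',110+97/2.5,150+143/2.5)
E
```

```text
0.3 [175.0098 250.8003] [155.9294 218.6166] (np.float64(0.5124307583052943), np.float64(0.06262653619751316), np.float64(0.21586374337722825))
0.35 [171.0175 248.6506] [153.2557 215.9941] (np.float64(0.5176924302452806), np.float64(0.062193948019139175), np.float64(0.22526924369445084))
0.4 [167.0292 246.2956] [150.6668 213.2764] (np.float64(0.5234160248637317), np.float64(0.06172338288357253), np.float64(0.23439912832954934))
0.45 [163.0596 243.741 ] [148.1722 210.4729] (np.float64(0.5295872361548923), np.float64(0.06121601695858652), np.float64(0.2432305773256879))
0.5 [159.1237 240.9939] [145.7808 207.5933] (np.float64(0.5361906393044391), np.float64(0.06067311839476256), np.float64(0.25174151665970596))
obs nose 162.8 242.0 lever 148.8 207.2
```

```bash
python3 -c "
from h import *
to([.531,.061,.238],-94.7)"
```

```text
rows [-0.2609 -0.0025  0.2829  0.0017] pos [0.6091 0.0546 0.3228] F [0.1 0.6 0.7] t 11.5667 w 0.0523
```

```bash
python3 -m handwheel '[[-0.13,0,-0.05,0],[-0.261,0,-0.05,0],[-0.261,-0.002,-0.02,0],[-0.261,-0.002,0.1,0],[-0.261,-0.002,0.2,0],[-0.261,-0.002,0.27,0],[-0.261,-0.002,0.283,0],[-0.261,-0.002,0.283,0]]';  python3 -m handwheel '[[0,0,0,0],[0,0,0,0],[0,0,0,0],[0,0,0,0],[0,0,0,0],[0,0,0,0],[0,0,0,0],[0,0,0,0]]' 10 25; python3 - <<'E'
from h import *
np.set_printoptions(precision=4,suppress=True)
g=np.array(robot.get_obs()['position']);g[2]+=.011;d=g-[.7025,.047,.115]
h0=np.degrees(np.arctan2(d[1],d[0]));p=np.arctan2(d[2],np.hypot(*d[:2]))-.1865;rho=np.linalg.norm(d);print(h0,p,rho)
for h,p in [(h0,p),(180,p),(184.4,p),(184.4,.4),(184.4,.35),(184.4,.3),(184.4,.25),(184.4,.2),(184.4,.15),(184.4,.1),(184.4,.05),(184.4,0.),(184.4,-.05)]:
    r=rho*np.cos(p+.1865); z=.115+rho*np.sin(p+.1865)-.011
    to([.7025+r*np.cos(np.radians(h)),.047+r*np.sin(np.radians(h)),z],h+90)
E
```

```text
time: 12.23
position: [0.5303, 0.0609, 0.237]
tool_rot: [0.999, -0.036, -0.002, -0.0]
ft_force: [0.9, 0.7, 0.8]
grip_width: 0.0525
grip_force: 0.0
time: 12.9
position: [0.5315, 0.0607, 0.239]
tool_rot: [0.999, -0.036, 0.001, 0.0]
ft_force: [-0.0, -0.5, 4.0]
grip_width: 0.0314
grip_force: 25.0
175.41089892067976 0.48032243909235695 0.2182873712049041
rows [0.     0.     0.     0.0014] pos [0.5315 0.0607 0.239 ] F [-0.  -0.5  4. ] t 12.9 w 0.0314
rows [ 0.0014  0.0458  0.     -0.0114] pos [0.5315 0.0607 0.239 ] F [-0.  -0.5  4. ] t 12.9 w 0.0314
rows [ 0.0063  0.0894  0.     -0.0236] pos [0.5315 0.0607 0.239 ] F [-0.  -0.5  4. ] t 12.9 w 0.0314
rows [-0.0277  0.0944  0.0473 -0.0236] pos [0.5315 0.0607 0.239 ] F [-0.  -0.5  4. ] t 12.9 w 0.0314
rows [-0.0469  0.0973  0.0781 -0.0236] pos [0.5315 0.0607 0.239 ] F [-0.  -0.5  4. ] t 12.9 w 0.0314
rows [-0.0645  0.0999  0.1098 -0.0236] pos [0.5315 0.0607 0.239 ] F [-0.  -0.5  4. ] t 12.9 w 0.0314
rows [-0.0806  0.1023  0.1423 -0.0236] pos [0.5315 0.0607 0.239 ] F [-0.  -0.5  4. ] t 12.9 w 0.0314
rows [-0.095   0.1045  0.1757 -0.0236] pos [0.5315 0.0607 0.239 ] F [-0.  -0.5  4. ] t 12.9 w 0.0314
rows [-0.1078  0.1064  0.2097 -0.0236] pos [0.5315 0.0607 0.239 ] F [-0.  -0.5  4. ] t 12.9 w 0.0314
rows [-0.1189  0.108   0.2443 -0.0236] pos [0.5315 0.0607 0.239 ] F [-0.  -0.5  4. ] t 12.9 w 0.0314
rows [-0.1282  0.1094  0.2794 -0.0236] pos [0.5315 0.0607 0.239 ] F [-0.  -0.5  4. ] t 12.9 w 0.0314
rows [-0.1358  0.1105  0.315  -0.0236] pos [0.5315 0.0607 0.239 ] F [-0.  -0.5  4. ] t 12.9 w 0.0314
rows [-0.1417  0.1114  0.3509 -0.0236] pos [0.5315 0.0607 0.239 ] F [-0.  -0.5  4. ] t 12.9 w 0.0314
```

```bash
python3 -m handwheel '[[0.0005,0.015,0,-0.004],[0.001,0.03,0,-0.008],[0.0014,0.046,0,-0.012],[0.003,0.06,0,-0.016],[0.005,0.075,0,-0.02],[0.006,0.09,0,-0.0236],[-0.01,0.092,0.023,-0.0236],[-0.028,0.0945,0.047,-0.0236],[-0.037,0.096,0.063,-0.0236],[-0.047,0.097,0.078,-0.0236],[-0.055,0.0985,0.094,-0.0236],[-0.0645,0.1,0.11,-0.0236],[-0.074,0.101,0.129,-0.0236],[-0.074,0.101,0.129,-0.0236]]'; python3 - <<'E'
from h import *
np.set_printoptions(precision=4,suppress=True)
to([.532,.03,.2])
C={n:cam(n) for n in('side','top')}
s=C['side'][0]
cv2.imwrite('pics/s4.png',cv2.resize(s[120:250,150:310],(800,600),interpolation=2)[:,:,::-1])
E
```

```text
time: 14.07
position: [0.5083, 0.0319, 0.1989]
tool_rot: [0.999, 0.038, 0.002, 0.0]
ft_force: [6.1, -0.7, -0.2]
grip_width: 0.0318
grip_force: 25.0
rows [ 0.0782  0.0125 -0.0033  0.    ] pos [0.5083 0.0319 0.1989] F [ 6.1 -0.7 -0.2] t 14.0667 w 0.0318
```

View pics/s4.png

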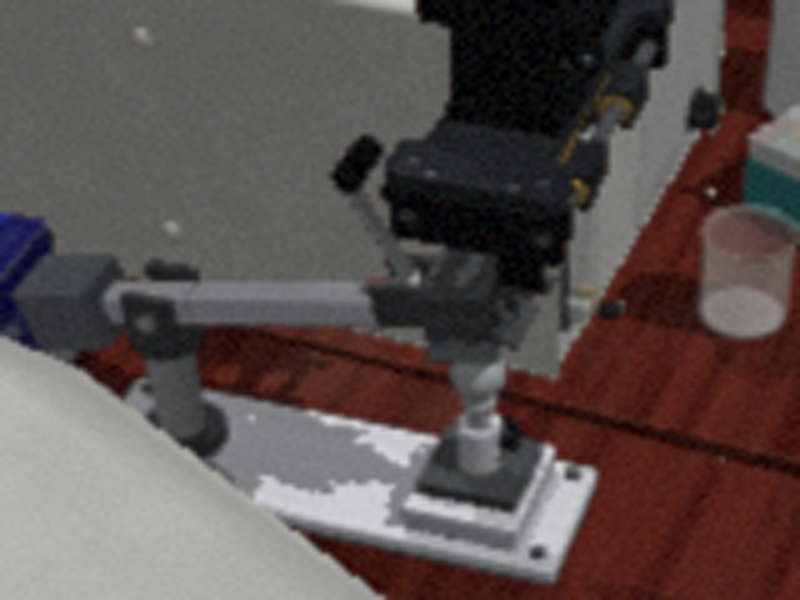

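```bash
cat >> h.py <<'E'
def plan(ps,h=184.4,rho=.2157,n=None):
    g=np.array(robot.get_obs()['position']);g[2]+=.011;d=g-[.7025,.047,.115]
    print('p now',np.arctan2(d[2],np.hypot(*d[:2]))-.1865,'rho',np.linalg.norm(d),'h',np.degrees(np.arctan2(d[1],d[0]))%360)
    for p in ps:
        r=rho*np.cos(p+.1865); z=.115+rho*np.sin(p+.1865)-.011
        to([.7025+r*np.cos(np.radians(h)),.047+r*np.sin(np.radians(h)),z])
E
python3 -c "
from h import *
plan([.25,.23,.21,.19,.17,.15,.13,.11,.09])"
```

```text
p now 0.2683366814035151 rho 0.21665009691355605 h 184.43973108058003
rows [-0.0029 -0.0005  0.0133  0.    ] pos [0.5085 0.0319 0.1992] F [ 5.5 -0.4 -2.4] t 14.1667 w 0.0319
rows [-0.0089 -0.0005  0.0263  0.    ] pos [0.5085 0.0319 0.1992] F [ 5.5 -0.4 -2.4] t 14.1667 w 0.0319
rows [-0.0146 -0.0005  0.0395  0.    ] pos [0.5085 0.0319 0.1992] F [ 5.5 -0.4 -2.4] t 14.1667 w 0.0319
rows [-0.0201 -0.0005  0.0528  0.    ] pos [0.5085 0.0319 0.1992] F [ 5.5 -0.4 -2.4] t 14.1667 w 0.0319
rows [-0.0253 -0.0005  0.0662  0.    ] pos [0.5085 0.0319 0.1992] F [ 5.5 -0.4 -2.4] t 14.1667 w 0.0319
rows [-0.0302 -0.0005  0.0798  0.    ] pos [0.5085 0.0319 0.1992] F [ 5.5 -0.4 -2.4] t 14.1667 w 0.0319
rows [-0.0349 -0.0005  0.0934  0.    ] pos [0.5085 0.0319 0.1992] F [ 5.5 -0.4 -2.4] t 14.1667 w 0.0319
rows [-0.0393 -0.0005  0.107   0.    ] pos [0.5085 0.0319 0.1992] F [ 5.5 -0.4 -2.4] t 14.1667 w 0.0319
rows [-0.0434 -0.0005  0.1208  0.    ] pos [0.5085 0.0319 0.1992] F [ 5.5 -0.4 -2.4] t 14.1667 w 0.0319
```

```bash
python3 -m handwheel '[[-0.001,0,0.007,0],[-0.003,0,0.013,0],[-0.006,0,0.02,0],[-0.009,0,0.026,0],[-0.012,0,0.033,0],[-0.0146,0,0.0395,0],[-0.0146,0,0.0395,0]]'; python3 -m handwheel '[[-0.0028,0,0.0065,0],[-0.0055,0,0.013,0],[-0.008,0,0.02,0],[-0.0107,0,0.0265,0],[-0.0107,0,0.0265,0]]'; python3 -c "
from h import *
plan([.15,.13,.11,.09,.07])"
```

```text
time: 14.75
position: [0.5036, 0.0316, 0.1876]
tool_rot: [0.999, 0.038, 0.001, 0.0]
ft_force: [5.2, 0.0, 0.0]
grip_width: 0.0317
grip_force: 25.0
time: 15.17
position: [0.5007, 0.0314, 0.1798]
tool_rot: [0.999, 0.038, 0.002, 0.0]
ft_force: [5.4, 0.3, 1.6]
grip_width: 0.0318
grip_force: 25.0
p now 0.17189791610876404 rho 0.2161413812268529 h 184.4313325648104
rows [-0.004  -0.0004  0.0153  0.    ] pos [0.5007 0.0314 0.1798] F [5.4 0.3 1.6] t 15.1667 w 0.0318
rows [-0.0087 -0.0004  0.0289  0.    ] pos [0.5007 0.0314 0.1798] F [5.4 0.3 1.6] t 15.1667 w 0.0318
rows [-0.0131 -0.0004  0.0426  0.    ] pos [0.5007 0.0314 0.1798] F [5.4 0.3 1.6] t 15.1667 w 0.0318
rows [-0.0172 -0.0004  0.0564  0.    ] pos [0.5007 0.0314 0.1798] F [5.4 0.3 1.6] t 15.1667 w 0.0318
rows [-0.021  -0.0004  0.0702  0.    ] pos [0.5007 0.0314 0.1798] F [5.4 0.3 1.6] t 15.1667 w 0.0318
```

```bash
python3 -m handwheel '[[-0.002,0,0.0075,0],[-0.004,0,0.015,0],[-0.0065,0,0.022,0],[-0.0087,0,0.029,0],[-0.0087,0,0.029,0]]'; python3 -m handwheel '[[-0.0011,0,0.0035,0],[-0.0022,0,0.007,0],[-0.0033,0,0.0105,0],[-0.0044,0,0.0137,0],[-0.0044,0,0.0137,0]]'; python3 -m handwheel '[[-0.001,0,0.0035,0],[-0.002,0,0.007,0],[-0.003,0,0.0105,0],[-0.003,0,0.0105,0]]'; python3 -c "
from h import *
plan([.08,.06,.04,.02,0,-.02])"
```

```text
time: 15.58
position: [0.4979, 0.0311, 0.1711]
tool_rot: [0.999, 0.038, 0.001, 0.0]
ft_force: [5.9, -2.0, 0.9]
grip_width: 0.032
grip_force: 25.0
time: 16.0
position: [0.4968, 0.031, 0.1672]
tool_rot: [0.999, 0.038, 0.002, 0.0]
ft_force: [5.9, 0.4, 1.0]
grip_width: 0.0315
grip_force: 25.0
time: 16.33
position: [0.496, 0.0309, 0.1641]
tool_rot: [0.999, 0.038, 0.002, 0.0]
ft_force: [6.4, -0.5, 1.2]
grip_width: 0.0315
grip_force: 25.0
p now 0.09588596176157271 rho 0.21570692138097555 h 184.44424776540203
rows [-0.0031 -0.0005  0.011   0.    ] pos [0.496  0.0309 0.1641] F [ 6.4 -0.5  1.2] t 16.3333 w 0.0315
rows [-0.0068 -0.0006  0.0249  0.    ] pos [0.496  0.0309 0.1641] F [ 6.4 -0.5  1.2] t 16.3333 w 0.0315
rows [-0.0102 -0.0006  0.0389  0.    ] pos [0.496  0.0309 0.1641] F [ 6.4 -0.5  1.2] t 16.3333 w 0.0315
rows [-0.0134 -0.0006  0.0529  0.    ] pos [0.496  0.0309 0.1641] F [ 6.4 -0.5  1.2] t 16.3333 w 0.0315
rows [-0.0162 -0.0006  0.067   0.    ] pos [0.496  0.0309 0.1641] F [ 6.4 -0.5  1.2] t 16.3333 w 0.0315
rows [-0.0188 -0.0006  0.0811  0.    ] pos [0.496  0.0309 0.1641] F [ 6.4 -0.5  1.2] t 16.3333 w 0.0315
```

```bash
python3 -m handwheel '[[0,0,0.004,0],[0,0,0.008,0],[0,0,0.011,0],[0,0,0.011,0]]'; python3 -m handwheel '[[0,0,0.003,0],[-0.001,0,0.006,0],[-0.001,0,0.006,0]]';python3 -m handwheel '[[0,0,0.003,0],[-0.001,0,0.006,0],[-0.001,0,0.006,0]]'; python3 -c "
from h import *
plan([.04,.02,0,-.02])"
```

```text
time: 16.67
position: [0.495, 0.0311, 0.1605]
tool_rot: [0.999, 0.038, 0.001, 0.0]
ft_force: [5.6, -1.2, 2.0]
grip_width: 0.0317
grip_force: 25.0
time: 16.92
position: [0.4946, 0.0311, 0.1587]
tool_rot: [0.999, 0.038, 0.001, 0.0]
ft_force: [5.0, -0.6, 2.2]
grip_width: 0.0317
grip_force: 25.0
time: 17.17
position: [0.4941, 0.0311, 0.1569]
tool_rot: [0.999, 0.038, 0.0, 0.0]
ft_force: [4.2, -0.7, 2.5]
grip_width: 0.0318
grip_force: 25.0
p now 0.06122726064928352 rho 0.2155397840942946 h 184.36017228557074
rows [-0.0041  0.0005  0.0147  0.    ] pos [0.4941 0.0311 0.1569] F [ 4.2 -0.7  2.5] t 17.1667 w 0.0318
rows [-0.0072  0.0005  0.0287  0.    ] pos [0.4941 0.0311 0.1569] F [ 4.2 -0.7  2.5] t 17.1667 w 0.0318
rows [-0.01    0.0005  0.0428  0.    ] pos [0.4941 0.0311 0.1569] F [ 4.2 -0.7  2.5] t 17.1667 w 0.0318
rows [-0.0126  0.0005  0.057   0.    ] pos [0.4941 0.0311 0.1569] F [ 4.2 -0.7  2.5] t 17.1667 w 0.0318
```

```bash
for i in 1; do python3 -m handwheel '[[0,0,0.002,0],[-0.001,0,0.004,0],[-0.001,0,0.004,0]]' | grep -E 'pos|ft'; python3 -m handwheel '[[0,0,0.002,0],[-0.001,0,0.004,0],[-0.001,0,0.004,0]]'| grep -E 'pos|ft'; python3 -m handwheel '[[0,0,0.002,0],[-0.001,0,0.004,0],[-0.001,0,0.004,0]]'| grep -E 'pos|ft'; done
```

```text
position: [0.4939, 0.0311, 0.1557]
ft_force: [5.2, -1.5, 2.3]
position: [0.4936, 0.0311, 0.1545]
ft_force: [5.5, -1.4, 2.3]
position: [0.4933, 0.0311, 0.1533]
ft_force: [5.6, -1.3, 1.0]
```

```bash
python3 -m handwheel '[[0,0,0.002,0],[-0.001,0,0.004,0],[-0.001,0,0.004,0]]' | grep -E 'pos|ft'; python3 -m handwheel '[[0,0,0.002,0],[-0.001,0,0.004,0],[-0.001,0,0.004,0]]'| grep -E 'pos|ft'
```

```text
position: [0.4931, 0.0311, 0.1522]
ft_force: [4.6, -0.0, 1.6]
position: [0.4929, 0.031, 0.151]
ft_force: [5.6, -0.8, 1.3]
```

```bash
python3 -m handwheel '[[0,0,0.002,0],[0,0,0.004,0],[0,0,0.004,0]]' | grep -E 'pos|ft'; python3 -m handwheel '[[0,0,0.002,0],[0,0,0.004,0],[0,0,0.004,0]]'| grep -E 'pos|ft'; python3 -m handwheel '[[0,0,0.002,0],[0,0,0.004,0],[0,0,0.004,0]]'| grep -E 'pos|ft'
```

```text
position: [0.4926, 0.031, 0.1497]
ft_force: [5.1, -0.5, 1.5]
position: [0.4924, 0.0311, 0.1485]
ft_force: [4.8, -0.6, 2.0]
position: [0.4922, 0.0311, 0.1472]
ft_force: [4.3, -1.7, 2.1]
```

```bash
python3 -m handwheel '[[0,0,0.002,0],[0,0,0.004,0],[0,0,0.004,0]]' | grep -E 'pos|ft'; python3 -m handwheel '[[0,0,0.002,0],[0,0,0.004,0],[0,0,0.004,0]]'| grep -E 'pos|ft'
```

```text
position: [0.492, 0.0311, 0.146]
ft_force: [3.9, -1.0, 3.0]
position: [0.4918, 0.0312, 0.1448]
ft_force: [3.8, -1.0, 2.5]
```

```bash
python3 -m handwheel '[[0,0,0.002,0],[0,0,0.004,0],[0,0,0.004,0]]' | grep -E 'pos|ft'; python3 -m handwheel '[[0,0,0.002,0],[0,0,0.004,0],[0,0,0.004,0]]'| grep -E 'pos|ft'; python3 -m handwheel '[[0,0,0.002,0],[0,0,0.004,0],[0,0,0.004,0]]'| grep -E 'pos|ft'
```

```text
position: [0.4916, 0.0312, 0.1435]
ft_force: [1.1, -0.8, 1.8]
position: [0.4914, 0.0312, 0.1423]
ft_force: [0.1, -1.1, 3.0]
position: [0.4914, 0.0312, 0.1418]
ft_force: [-1.0, -1.5, 9.4]
```

```bash
python3 -m handwheel '[[0,0,0.002,0],[0,0,0.004,0],[0,0,0.004,0]]' | grep -E 'pos|ft'; python3 -m handwheel '[[0,0,0.002,0],[0,0,0.004,0],[0,0,0.004,0]]'| grep -E 'pos|ft'
```

```text
position: [0.4913, 0.0312, 0.1415]
ft_force: [-3.1, -2.5, 16.8]
position: [0.4914, 0.0312, 0.1413]
ft_force: [-5.2, -1.5, 23.3]
```

```bash
python3 -m handwheel '[[0,0,-0.004,0],[0.002,0,-0.007,0],[0.002,0,-0.007,0]]' | grep -E 'time|pos|ft'; python3 - <<'E'
from h import *
s=cam('side')
cv2.imwrite('pics/s5.png',cv2.resize(s[0][120:250,150:310],(800,600),interpolation=2)[:,:,::-1])
for l in ['lever_bar','coupler','ball_stand']:
    for r in vision.look_for('side',l)[:1]: print(l,r['point'],r['conf'])
E
```

```text
time: 21.17
position: [0.4913, 0.0312, 0.1416]
ft_force: [-2.4, -1.4, 10.5]
lever_bar [176.8, 231.5] 0.42
coupler [201.1, 236.2] 0.69
ball_stand [226.9, 247.8] 0.88
```

View pics/s5.png

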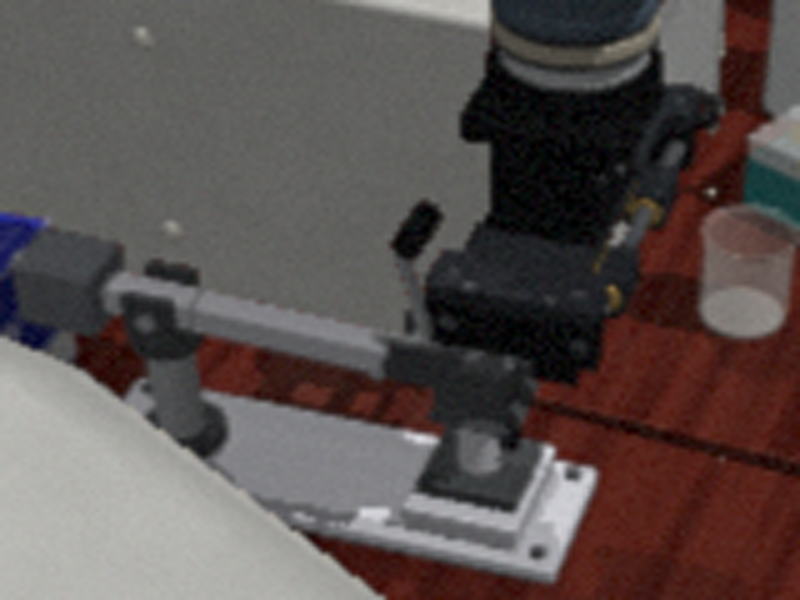

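```bash
python3 -m handwheel '[[0,0,0,0],[0,0,0,0],[0,0,0,0],[0,0,0,0],[0,0,-0.03,0],[0,0,-0.15,0],[0,0,-0.29,0],[0,0,-0.43,0],[0,0,-0.43,0],[0.05,0,-0.43,0],[0.05,0,-0.43,0],[0.05,0,-0.43,0]]' 60; python3 - <<'E'
from h import *
np.set_printoptions(precision=4,suppress=True)
to([.558,.036,.195],94.4)
w=cam('wrist');s=cam('side');t=cam('top')
X=(.558,.036,.202)
for n,c in(('wrist',w),('side',s),('top',t)):
  print(n,'pred',proj(*c[1:],X))
  for l in ['lever_bar']:
    for r in vision.outline_of(n,l)[:2]:
        ys,xs=np.where(r['mask']);print(l,r['point'],r['conf'],len(ys),ys.min(),ys.max(),xs.min(),xs.max())
# dark blob near prediction
for c in (w,s):
    q=proj(*c[1:],X).astype(int); g=cv2.cvtColor(c[0],cv2.COLOR_RGB2GRAY); y0,x0=q-25
    m=(g[y0:y0+50,x0:x0+50]<45).astype(np.uint8); n,_,st,ce=cv2.connectedComponentsWithStats(m)
    for i in range(1,n):
        if st[i,4]>15: print('blob',ce[i][::-1]+[y0,x0],st[i])
E
```

```text
time: 22.37
position: [0.5078, 0.0323, 0.2701]
tool_rot: [0.999, 0.038, -0.0, -0.0]
ft_force: [-0.6, 1.0, 0.2]
grip_width: 0.0525
grip_force: 0.0
rows [0.168  0.0007 0.2504 0.    ] pos [0.5078 0.0323 0.2701] F [-0.6  1.   0.2] t 22.3667 w 0.0525
wrist pred [141.8965 253.6873]
lever_bar [130.5, 253.1] 0.56 986 102 142 233 273
side pred [168.6141 237.1116]
lever_bar [176.6, 233.5] 0.58 122 164 193 229 237
top pred [178.364  255.6017]
blob [126.5941 253.7657] [  7   6  38  10 303]
blob [138.9832 252.6134] [  6  21  39   5 119]
blob [149.3664 251.375 ] [ 18   0  32  18 232]
blob [169.6769 232.7385] [16 21 10 12 65]
```

```bash
python3 - <<'E'
from h import *
np.set_printoptions(precision=4,suppress=True)
w=cam('wrist');s=cam('side')
for r in (127,132): print(tri(ray(*w[1:],(r,253.3)),ray(*s[1:],(169.7,232.7))))
for X in [(.558,.036,.202),(.565,.0365,.202),(.57,.037,.202),(.57,.037,.198)]: print(X,proj(*w[1:],X),proj(*s[1:],X))
g=cv2.cvtColor(w[0],cv2.COLOR_RGB2GRAY);print(g[96:160,246]);print(g[96:160,262])
E
```

```text
(array([0.5688, 0.0372, 0.1966]), [np.float64(0.00013512738319022846), np.float64(0.0001351273831904552)])
(array([0.5665, 0.0378, 0.1979]), [np.float64(0.001919637654283876), np.float64(0.0019196376542842388)])
(0.558, 0.036, 0.202) [141.246  253.7352] [168.6141 237.1116]
(0.565, 0.0365, 0.202) [132.2077 253.7926] [168.0579 234.2835]
(0.57, 0.037, 0.202) [125.6397 253.6516] [167.6962 232.2444]
(0.57, 0.037, 0.198) [125.4027 253.6412] [169.0576 232.3085]
[243 243 243 242 242 243 242 241 241 241 241 241 240 240 240 240 241 242
 241 241 238 231 215 198 168 114  53  26  24  29  34  36  38  42  45  50
  52  55  57  54  51  43  36  34  48  84 104 108 105 106 105 104 104 103
 104 104 107 109 110 110 111 110 110 108]
[186 185 187 185 185 186 185 185 184 186 185 184 175 163 156 153 143 133
 123 105  85  83  93 102  88  59  31  23  26  26  31  37  39  39  43  47
  52  54  58  54  52  45  37  26  42  81 106 106 106 106 105 105 105 106
 105 104 106 106 110 110 109 108 109 109]
```

```bash
python3 -m handwheel '[[0.1,0,0,0],[0.194,0,0,0],[0.194,0,0,0],[0.194,0,0.1,0],[0.194,0,0.19,0],[0.194,0,0.25,0],[0.194,0,0.26,0],[0.194,0,0.26,0]]' | grep -E 'pos|ft'; python3 -m handwheel '[[0,0,0,0],[0,0,0,0],[0,0,0,0],[0,0,0,0],[0,0,0,0],[0,0,0,0],[0,0,0,0],[0,0,0,0]]' 10 25;  python3 - <<'E'
from h import *
np.set_printoptions(precision=4,suppress=True)
o=robot.get_obs(); M=R.from_quat(o['tool_rot']).as_matrix()
h=np.radians(184.4);p=-.02
def W(l):
    r=l[0]*np.cos(p)-l[1]*np.sin(p); z=l[0]*np.sin(p)+l[1]*np.cos(p); return np.array([.7025+r*np.cos(h),.047+r*np.sin(h),.115+z])
B=np.array(o['position'])+[0,0,.011-.004]; H=np.array([.14,.012])
d=B-[.7025,.047,.115]; r=np.hypot(d[0],d[1]); l=np.array([r*np.cos(p)+d[2]*np.sin(p),-r*np.sin(p)+d[2]*np.cos(p)])
v=l-H; print('rel hinge',v,np.linalg.norm(v)); v*=.077/np.linalg.norm(v); B0=W(H+v)
th=np.arctan2(v[1],v[0]); print('angle deg',np.degrees(th))
for a in np.arange(.1,1.45,.1):
    u=.077*np.array([np.cos(th+a),np.sin(th+a)]); print(round(a,1),np.round(np.degrees(th+a)),np.round(M.T@(W(H+u)-B0)/.3,3))
E
```

```text
position: [0.5647, 0.0368, 0.1908]
ft_force: [-0.6, 0.3, -0.0]
time: 24.1
position: [0.5666, 0.0369, 0.1932]
tool_rot: [0.999, 0.038, 0.001, -0.0]
ft_force: [-0.7, 1.5, 6.6]
grip_width: 0.0318
grip_force: 25.0
rel hinge [-0.0054  0.076 ] 0.07614668821026907
angle deg 94.08507677985737
0.1 100.0 [ 0.026 -0.     0.003]
0.2 106.0 [ 0.051 -0.     0.008]
0.3 111.0 [ 0.075 -0.     0.015]
0.4 117.0 [ 0.099 -0.     0.026]
0.5 123.0 [ 0.121 -0.     0.038]
0.6 128.0 [ 0.142 -0.     0.052]
0.7 134.0 [ 0.162 -0.     0.069]
0.8 140.0 [ 0.18  -0.     0.088]
0.9 146.0 [ 0.196 -0.     0.108]
1.0 151.0 [ 0.209 -0.     0.129]
1.1 157.0 [ 0.221 -0.     0.152]
1.2 163.0 [ 0.23  -0.     0.176]
1.3 169.0 [ 0.237 -0.     0.201]
1.4 174.0 [ 0.241 -0.     0.226]
```

```bash
python3 -m handwheel '[[0.026,0,0.003,0],[0.051,0,0.008,0],[0.075,0,0.015,0],[0.099,0,0.026,0],[0.121,0,0.038,0],[0.142,0,0.052,0],[0.142,0,0.052,0]]' | grep -E 'pos|ft'; python3 -m handwheel '[[0.02,0,0.017,0],[0.038,0,0.036,0],[0.054,0,0.056,0],[0.067,0,0.077,0],[0.067,0,0.077,0]]'
```

```text
position: [0.6114, 0.0406, 0.1783]
ft_force: [3.7, 3.3, 5.0]
time: 25.1
position: [0.6337, 0.0424, 0.1554]
tool_rot: [0.999, 0.038, 0.006, -0.0]
ft_force: [7.1, 2.8, 3.5]
grip_width: 0.0315
grip_force: 25.0
```

```bash
python3 -m handwheel '[[0.007,0,0.012,0],[0.014,0,0.023,0],[0.019,0,0.035,0],[0.019,0,0.035,0]]' | grep -E 'pos|ft'; python3 -m handwheel '[[0.005,0,0.012,0],[0.005,0,0.012,0]]'| grep -E 'pos|ft'
```

```text
position: [0.6392, 0.0429, 0.1453]
ft_force: [6.0, 3.9, 4.4]
position: [0.6408, 0.043, 0.1418]
ft_force: [6.7, 4.3, 4.3]
```

```bash
python3 -m handwheel '[[0.001,0,0.008,0],[0.001,0,0.008,0]]' | grep -E 'pos|ft'; python3 -m handwheel '[[0.001,0,0.008,0],[0.001,0,0.008,0]]'| grep -E 'pos|ft'
```

```text
position: [0.6415, 0.043, 0.1397]
ft_force: [6.8, 4.0, 5.6]
position: [0.6423, 0.0431, 0.1375]
ft_force: [6.2, 4.0, 5.8]
```

```bash
python3 -m handwheel '[[0.001,0,0.008,0],[0.001,0,0.008,0]]' | grep -E 'pos|ft'
```

```text
position: [0.6429, 0.0432, 0.1352]
ft_force: [6.2, 4.8, 5.2]
```

```bash
python3 -m handwheel '[[0.001,0,0.008,0],[0.001,0,0.008,0]]' | grep -E 'pos|ft'; python3 -m handwheel '[[0.001,0,0.008,0],[0.001,0,0.008,0]]'| grep -E 'pos|ft'
```

```text
position: [0.6435, 0.0432, 0.1329]
ft_force: [7.6, 4.8, 6.0]
position: [0.6441, 0.0433, 0.1306]
ft_force: [8.3, 5.2, 5.3]
```

```bash
python3 -m handwheel '[[0.001,0,0.008,0],[0.001,0,0.008,0]]' | grep -E 'pos|ft'; python3 -m handwheel '[[0,0,0.006,0],[0,0,0.006,0]]' | grep -E 'pos|ft'
```

```text
position: [0.6446, 0.0432, 0.1283]
ft_force: [8.6, 3.2, 6.0]
position: [0.6447, 0.0433, 0.1279]
ft_force: [5.5, 4.6, 12.7]
```

```bash
python3 -m handwheel '[[0,0,0,0],[0,0,0,0],[0,0,0,0],[0,0,0,0],[0,0,-0.03,0],[0,0,-0.15,0],[0,0,-0.28,0],[-0.05,0,-0.4,0],[-0.08,0,-0.5,0],[-0.08,0,-0.5,0],[-0.08,0,-0.5,0]]' 60 | grep -E 'time|pos|ft'; python3 - <<'E'
from h import *
np.set_printoptions(precision=4,suppress=True)
w=cam('wrist');s=cam('side')
h=np.radians(184.4);p=-.02;H=np.array([.14,.012])
def W(l):
    r=l[0]*np.cos(p)-l[1]*np.sin(p); z=l[0]*np.sin(p)+l[1]*np.cos(p); return np.array([.7025+r*np.cos(h),.047+r*np.sin(h),.115+z])
for a in (150,156,162,166,170,174):
    X=W(H+.077*np.array([np.cos(np.radians(a)),np.sin(np.radians(a))])); print(a,X,proj(*w[1:],X),proj(*s[1:],X))
P={}
for n,c in(('wrist',w),('side',s)):
    for r in vision.outline_of(n,'lever_bar')[:1]:
        ys,xs=np.where(r['mask']);print(n,r['point'],r['conf'],ys.min(),ys.max(),xs.min(),xs.max())
    q=proj(*c[1:],X).astype(int); g=cv2.cvtColor(c[0],cv2.COLOR_RGB2GRAY); y0,x0=q-30
    m=(g[y0:y0+60,x0:x0+60]<55).astype(np.uint8); k,_,st,ce=cv2.connectedComponentsWithStats(m)
    for i in range(1,k):
        if st[i,4]>15: print('blob',ce[i][::-1]+[y0,x0],st[i]+[x0,y0,0,0,0])
np.savez('w5.npz',w=w[0],s=s[0],Kw=w[1],Tw=w[2],Ks=s[1],Ts=s[2])
E
```

```text
time: 27.68
position: [0.6141, 0.0401, 0.2759]
ft_force: [-0.4, 0.9, -0.2]
150 [0.6284 0.0413 0.164 ] [174.9954 253.1278] [175.733  210.2475]
156 [0.6322 0.0416 0.1569] [169.7817 253.1168] [177.7216 209.0216]
162 [0.6352 0.0418 0.1495] [165.4566 253.1054] [179.8595 208.1079]
166 [0.6368 0.0419 0.1443] [163.0729 253.0979] [181.3549 207.6746]
170 [0.638  0.042  0.1391] [161.0868 253.0903] [182.8973 207.3828]
174 [0.6389 0.0421 0.1338] [159.4926 253.0828] [184.479  207.2321]
wrist [172.0, 252.6] 0.78 151 225 237 267
blob [158.9359 252.4763] [238 153  29  13 359]
blob [175.7353 223.1471] [223 160   2  29  34]
side [190.9, 216.7] 0.75 177 192 202 234
blob [178.6786 183.5   ] [179 177  10   4  28]
blob [181.6912 204.9706] [201 176  10  12  68]
blob [200.2487 207.9463] [177 184  60  29 559]
blob [211.5    191.8125] [190 209   5   5  16]
```

```bash
python3 - <<'E'
from h import *
np.set_printoptions(precision=4,suppress=True)
d=np.load('w5.npz')
print(tri(ray(d['Kw'],d['Tw'],(159,252.5)),ray(d['Ks'],d['Ts'],(181.7,205))))
to([.640,.0425,.165])
E
```

```text
(array([0.642 , 0.0437, 0.1434]), [np.float64(0.0013329096944809458), np.float64(0.0013329096944807968)])
rows [0.0929 0.0002 0.3537 0.    ] pos [0.6126 0.0404 0.2712] F [ 0.7 -0.8  0.5] t 27.8833 w 0.0522
```

```bash
python3 -m handwheel '[[0.05,0,0,0],[0.093,0,0,0],[0.093,0,0,0],[0.093,0,0,0],[0.093,0,0,0],[0.093,0,0,0],[0.093,0,0.1,0],[0.093,0,0.2,0],[0.093,0,0.27,0],[0.093,0,0.32,0],[0.093,0,0.345,0],[0.093,0,0.345,0]]' 0 | grep -E 'time|pos|ft|wid'; python3 -m handwheel '[[0,0,0.005,0],[0,0,0.01,0],[0,0,0.01,0]]' | grep -E 'pos|ft';  python3 -m handwheel '[[0,0,0.005,0],[0,0,0.01,0],[0,0,0.01,0]]' | grep -E 'pos|ft'; python3 -m handwheel '[[0,0,0.005,0],[0,0,0.01,0],[0,0,0.01,0]]' | grep -E 'pos|ft'
```

```text
time: 28.88
position: [0.6396, 0.0426, 0.1677]
ft_force: [-0.4, -0.5, 0.7]
grip_width: 0.0006
position: [0.642, 0.0425, 0.1678]
ft_force: [-0.4, -0.2, 0.1]
position: [0.6413, 0.0426, 0.1638]
ft_force: [0.7, 0.3, -0.3]
position: [0.6411, 0.0426, 0.1602]
ft_force: [0.6, -0.3, 0.2]
```

```bash
python3 -m handwheel '[[0,0,0.005,0],[0,0,0.01,0],[0,0,0.01,0]]' | grep -E 'pos|ft';  python3 -m handwheel '[[0,0,0.005,0],[0,0,0.01,0],[0,0,0.01,0]]' | grep -E 'pos|ft'
```

```text
position: [0.6415, 0.0425, 0.1579]
ft_force: [-1.0, -0.1, 1.4]
position: [0.6417, 0.0425, 0.1572]
ft_force: [-3.4, 1.4, 12.6]
```

```bash
python3 -m handwheel '[[0,0,0.005,0],[0,0,0.008,0],[0,0,0.008,0]]' | grep -E 'pos|ft'
```

```text
position: [0.6418, 0.0425, 0.1567]
ft_force: [-6.2, -0.8, 20.3]
```

```bash
python3 -m handwheel '[[0,0,-0.05,0],[0,0,-0.2,0],[0,0,-0.35,0],[0,0,-0.45,0],[0,0,-0.45,0],[0,0,-0.45,0]]' | grep -E 'time|pos|ft'; python3 - <<'E'
from h import *
np.set_printoptions(precision=4,suppress=True)
h=np.radians(184.4);s=cam('side');w=cam('wrist')
def W(l,p):
    r=l[0]*np.cos(p)-l[1]*np.sin(p); z=l[0]*np.sin(p)+l[1]*np.cos(p); return np.array([.7025+r*np.cos(h),.047+r*np.sin(h),.115+z])
for p in(.06,.02,-.02,-.06): X=W((.212,.04),p);print(p,X,proj(*s[1:],X),proj(*w[1:],X))
for n,c in(('side',s),('wrist',w)):
    for l in('nose_bar','lever_bar'):
        for r in vision.look_for(n,l)[:1]: print(n,l,r['point'],r['conf'])
q=proj(*s[1:],W((.212,.04),-.02)).astype(int); g=cv2.cvtColor(s[0],cv2.COLOR_RGB2GRAY); y0,x0=q-14
print(q);print(g[y0:y0+28:2,x0:x0+28:2])
E
```

```text
time: 30.88
position: [0.6429, 0.0424, 0.2904]
ft_force: [0.7, -0.1, -0.5]
0.06 [0.4939 0.0309 0.1676] [185.2091 263.3636] [308.9781 253.4166]
0.02 [0.492  0.0308 0.1592] [188.1044 264.1018] [305.5598 253.4024]
-0.02 [0.4904 0.0307 0.1508] [190.9638 264.6953] [302.0419 253.3889]
-0.06 [0.4891 0.0306 0.1422] [193.7822 265.1452] [298.4365 253.3763]
side nose_bar [195.8, 242.2] 0.93
side lever_bar [190.3, 212.9] 0.54
wrist nose_bar [187.5, 250.1] 0.9
wrist lever_bar [185.9, 252.0] 0.66
[190 264]
[[ 94 101  94  93  92  91  61 105 102 120 124 129 129  45]
 [ 98  92  98  98  95  92  54 106 106 114 126 122  49  45]
 [ 93  95  98  92  96  94  51 102 106 115 123  78  47  22]
 [ 96  95  94  92  93  97  53  93 114 117 110  51  31  25]
 [ 95  95  96  92  91  95  55 118  99 105  79  44  40  28]
 [ 92 107 128  99  95  97  52  84 127 102  37  31  59  26]
 [ 98  95 100  95  97  87  17  24  61  67  23   6  43  28]
 [ 72  78  69  95 100  47  22  19  27  51  42  43  51  44]
 [ 71  71  73  61  91  14  18  15  38  43  41  43  53  37]
 [ 71  68  67  60  51  21  24  15  45  46  43  45  47  48]
 [ 69  73  46  41  13  10  23  32  51  40  50  45  50  49]
 [ 71  71  41  42  38  14  37  64  39  38  48  45  43  47]
 [ 72  56  33  38  38  65  73  51  41  49  43  41  45  46]
 [ 45  42  35  57  37  33  42  36  44  48  39  46  47  47]]
```

```bash
python3 -c "
from rig import job
print(job.hand_in())"
```

```text
the job is handed in; nothing more can be done
None
```

I handed the job in with about 31 s of the 72 s used. The ball is home in the socket (23 N peak at the wrist, about 25 N on the ball), and the lever is down and did not move under a 20 N press. I judged it flat from its position rather than reading the joint. The beaker and vials were left alone, and the hand-in gave no verdict.

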